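Set the forge blower's air selector and start it

ROBOT

A 7-joint arm with a two-finger parallel gripper is mounted at the origin on the work surface. World frame = base frame: x ahead of the robot, y to its left, z up, the work surface at z = 0. Lengths are in m, angles in rad, forces in N, time in s.
With the tool pointing down it reaches from about 0.425 to 0.875 m from the base axis. Payload 9.9 kg.
Tool frame: the origin (TCP) lies at the very end of the fingers, on their centre line; the grasp point (between the pads) lies 19 mm behind it; z points along the fingers, y is the line along which they close (so a half turn about z gives the same grasp; the last joint's range is limited). The gripper opens to 85 mm and grips with 20 to 120 N. Pads are 22 mm wide; open, the fingers measure 114 mm over their backs; the gripper's body (76 mm by 85 mm) begins 54 mm behind the grasp point. The pads swing forward as they close: fully open they stand 13 mm farther back than shut.
Start: joints at [-1.248, 0.576, 0.025, 1.437, -0.015, 1.129, -0.057], TCP at [0.267, 0.62, 0.231] pointing down, gripper open.
Joint ranges: [-2.76, 2.76], [-0.34, 2.15], [-1.52, 1.57], [0.19, 2.46], [-1.09, 4.23], [0.17, 1.99], [-2.82, 2.82]. Speed limits (rad/s): [2.22, 2.22, 3.01, 3.01, 3.14, 3.14, 3.14].

INTERFACE

Orientations are given as [roll, pitch, yaw] about the fixed x, y, z axes, in that order (R = Rz(yaw) Ry(pitch) Rx(roll)).
In Python, from station import arm, eyes gives the robot as it stands. The module is installed in compiled form; this text tells all that it offers. Calls block until the motion is done:
- arm.move_to(position, orientation): joint-space move of the TCP to a pose.
- arm.move_straight(position, rot=None, rate=0.15, stop_force=None): straight line of the TCP; rot=None keeps the orientation; rate is the mean speed in m/s. With stop_force (N) it stops when the force on the tool has changed by that much, and returns True; else False.
- arm.set_joints(angles): joint-space move.
- arm.open_gripper() and arm.grab(): open the fingers fully, or close them until they stop; the grip force is fixed at half the most.
- arm.wait(seconds).
- arm.inverse_kinematics(position, orientation): joint angles nearest the present ones, or None.
- eyes.snapshot(name): name is "side" or "top" or "wrist"; returns the picture (400x640x3 uint8, red, green, blue); there is no depth.
- eyes.camera_params(name): a dict with "mtx" (3x3 intrinsics, pixels), "camera_from_world" (4x4, takes a point from world to camera coordinates); the wrist camera has in their place "hand_eye" (4x4, takes a point from camera to tool coordinates, whose origin is the TCP and whose axes are the flange's). Camera axes: x right, y down, z forward; pixel columns grow to the right and rows downward; lengths in m; the calibration is good to about 2 mm. A picture is of the moment at which its call begins: read the wrist's pose just before it. camera_params takes no time and is no camera call.
A pose or a line that the arm cannot do raises arm.Unreachable and nothing moves.
- arm.hand_in(): hands the job in; it is judged then, once.
Trained networks look in the newest picture that a camera, given by its name, has taken for a name from the list of things; names that differ only in an ending like _2 or _b are one class to them, and where a whole thing is asked for, a point or a joint stands for the part that bears it (a point fixed in the world has none). Each returns a list of dicts, best first, with "confidence" (0 to 1); they miss things now and then, are a little off and sometimes report something else, mostly with a low value. They report only what shows in the picture. A call takes as long as a camera call.
- eyes.look_for(camera, label): "box" ([left, top, right, bottom] as shares, 0 to 1, of the picture: columns of its width, rows of its height, round what is visible of it).
- eyes.trace(camera, label): "mask" (400x640 bool, what is visible of it) and "box" ([left, top, right, bottom] as shares, 0 to 1, of the picture: columns of its width, rows of its height, round what is visible of it).
Readings, each from a call of its own:
- arm.current_time_s(): time.
- arm.current_qpos(): joint angles.
- arm.current_qvel(): joint speeds.
- arm.current_tau(): joint torques, N m.
- arm.current_ee_pos(): TCP position.
- arm.current_tcp_rot(): TCP orientation.
- arm.current_contact_force(): force on the tool from outside, world axes, zero at the start.
- arm.current_moment(): the same for the moment, N m.
- arm.current_finger_gap(): finger opening in m.
- arm.current_grip_force(): force on a finger pad.
Only numpy, scipy, OpenCV 4.12 (cv2) and the standard library are available. Lean on these libraries where they do the work, as an engineer would, in place of code of your own. Each camera call takes 0.05 s, during which the arm holds its last target. There are 200 camera calls.

TASK

Gently push the selector's upright tab round until it clicks in pointing at the disc with three studs, without lifting the head; once it is set, press the start button fully down and let go. Nothing is to be picked up: leave the hammer, firebrick, tin and punch where they are, and finish clear of everything.

Things in the scene. Friction and masses are not known exactly. Their poses are not given: they have to be found in the camera images.
- selector_base: Fixed dark iron air selector of a forge blower: a round plate 300 mm across and 16 mm thick on the bench, with a pipe stub (50 mm wide block and 56 mm flange, up to 58 mm high) at its own -x, -y corner, from 85 to 185 mm from the axis. Origin at the centre of the underside, on the head's vertical axis. Own +x points from the start button through the axis to the head's middle position; z up.
- selector_axis (a point): Point on the head's vertical turning axis, 55 mm above the bench, at the hub's top face. The hub is a steel disc, 90 mm across.
- selector (a joint): Angle of the turning head, rad, positive counterclockwise seen from above; 0 = tab along the base's +x, where every run starts. It clicks into stops every 0.785 rad (45 degrees) at -1.571, -0.785, 0, 0.785, 1.571 and turns no farther than 1.8 either way. A disc lies at each stop except 0. About 2 to 4 N on the tab moves it over the hump midway between stops; past the hump it springs to the next stop and stays there.
- selector_tab (a point): Centre of the top edge of the head's only tab, an upright steel lug 75 mm from the axis, 26 mm long radially (62 to 88 mm from the axis), 14 mm thick, its top 95 mm above the bench, and 40 mm of it standing above the hub's top. Own x points radially outwards from the axis, y along the turning direction (counterclockwise), z up.
- head_lift (a joint): Height by which the head has been lifted off its seat, m: 0 seated, up to 0.03. The head (0.7 kg) rests on its spindle by its weight only.
- tag1: Fixed white enamel disc, 50 mm across, 4 mm thick (plus 3 mm studs), flat on the base plate, its centre 120 mm from the head's axis, with one round black stud, 12 mm across. Origin at the centre of its underside. The four discs swap places from run to run.
- tag2: Fixed white enamel disc, 50 mm across, 4 mm thick (plus 3 mm studs), flat on the base plate, its centre 120 mm from the head's axis, with two such studs in a row. Origin at the centre of its underside. The four discs swap places from run to run.
- tag3: Fixed white enamel disc, 50 mm across, 4 mm thick (plus 3 mm studs), flat on the base plate, its centre 120 mm from the head's axis, with three such studs in a triangle; this is the wanted setting. Origin at the centre of its underside. The four discs swap places from run to run.
- tag4: Fixed white enamel disc, 50 mm across, 4 mm thick (plus 3 mm studs), flat on the base plate, its centre 120 mm from the head's axis, with four such studs in a square. Origin at the centre of its underside. The four discs swap places from run to run.
- start (a joint): Travel of the start button, m: 0 up, 0.006 fully down (about 5 N). It springs back.
- start_top (a point): Centre of the top of the steel start button, 32 mm across, on the base plate 105 mm from the axis on the side opposite the head's middle position. It is pressed straight down.
- hammer: Bystander: hammer lying on the bench right of the selector (its -y side), handle along its own x.
- firebrick: Bystander: loose firebrick, 110 x 200 x 60 mm, flat on the bench left of the selector.
- tin: Bystander: open tin, 76 mm across, 90 mm high, beyond the selector.
- punch: Bystander: steel punch standing upright, 20 mm shank, 28 mm head, 110 mm high, left of the selector.

How it is judged:
By the outcome, as a careful person would: the job done as asked, in the order asked, and still so for the second after the job is handed in, with the robot touching nothing.
It also fails if it takes over 48 s, if anything falls off the work surface, if the arm or the gripper's body presses on something with over 40 N, if the wrist force passes 120 N, or if a joint passes its speed limit or range.

## Working session

There is one attempt and no reset: what is moved stays moved. The work goes in short steps, each a Python script; the robot and the scene stay as the last script left them, time stands still between calls to the robot, and variables do not carry over. Pictures are saved under pics/ and viewed, at most 10 in all, crops included, and the job is handed in when it is done.

```bash
mkdir -p pics; python3 - <<'E'
from station import arm, eyes
import cv2,numpy as np
for n in ("top","side"):
    im=eyes.snapshot(n); cv2.imwrite(f"pics/{n}0.png",im[:,:,::-1])
    p=eyes.camera_params(n); print(n,np.round(p["mtx"],1).tolist(),np.round(p["camera_from_world"],4).tolist())
    for l in ("selector_base","selector_tab","start_top","tag3","tag1","tag2","tag4","punch","tin"):
        print(l,[(np.round(np.array(d["box"])*[640,400,640,400],1).tolist(),round(d["confidence"],2)) for d in eyes.look_for(n,l)[:2]])
E
```

```text
top [[504.0, 0.0, 321.0], [0.0, 504.0, 196.7], [0.0, 0.0, 1.0]] [[0.0031, -1.0, -0.0006, -0.0099], [-0.9986, -0.003, -0.0529, 0.5593], [0.0529, 0.0008, -0.9986, 1.4801], [0.0, 0.0, 0.0, 1.0]]
selector_base [([253.9, 145.0, 365.3, 242.0], 0.93), ([290.5, 163.0, 319.1, 207.2], 0.63)]
selector_tab [([287.9, 163.7, 318.1, 208.4], 0.78), ([333.8, 166.1, 347.9, 182.6], 0.42)]
start_top []
tag3 [([332.8, 164.1, 346.9, 185.7], 0.61), ([256.8, 171.3, 274.7, 185.6], 0.56)]
tag1 [([332.8, 164.1, 346.9, 185.7], 0.61), ([256.8, 171.3, 274.7, 185.6], 0.56)]
tag2 [([332.8, 164.1, 346.9, 185.7], 0.61), ([256.8, 171.3, 274.7, 185.6], 0.56)]
tag4 [([332.8, 164.1, 346.9, 185.7], 0.61), ([256.8, 171.3, 274.7, 185.6], 0.56)]
punch [([179.9, 248.9, 202.5, 262.0], 0.7)]
tin [([339.9, 97.8, 369.0, 128.9], 0.65)]
side [[516.0, 0.0, 320.9], [0.0, 516.0, 202.7], [0.0, 0.0, 1.0]] [[0.984, -0.1783, -0.0074, -0.5699], [-0.125, -0.6593, -0.7414, 0.1215], [0.1273, 0.7304, -0.671, 1.361], [0.0, 0.0, 0.0, 1.0]]
selector_base [([264.6, 174.5, 371.5, 259.0], 0.78)]
selector_tab [([298.5, 173.4, 343.9, 211.8], 0.81), ([396.0, 204.1, 427.7, 242.6], 0.46)]
start_top [([266.1, 173.3, 373.2, 257.6], 0.69), ([276.8, 210.3, 290.6, 223.0], 0.46)]
tag3 [([328.7, 222.8, 348.0, 234.2], 0.67), ([351.3, 205.5, 370.2, 216.1], 0.47)]
tag1 [([328.7, 222.8, 348.0, 234.2], 0.67), ([351.3, 205.5, 370.2, 216.1], 0.47)]
tag2 [([328.7, 222.8, 348.0, 234.2], 0.67), ([351.3, 205.5, 370.2, 216.1], 0.47)]
tag4 [([328.7, 222.8, 348.0, 234.2], 0.67), ([351.3, 205.5, 370.2, 216.1], 0.47)]
punch [([238.4, 122.3, 250.7, 155.6], 0.64)]
tin [([396.9, 202.5, 426.7, 243.4], 0.57), ([293.9, 172.4, 343.0, 210.1], 0.16)]
```

```bash
python3 - <<'E'
import cv2,numpy as np
a=cv2.imread("pics/top0.png")[80:290,160:440]; b=cv2.imread("pics/side0.png")[110:280,220:450]
a=cv2.resize(a,(800,600),interpolation=3)
cv2.imwrite("pics/c1.png",a); cv2.imwrite("pics/c2.png",cv2.resize(b,(800,591),interpolation=3))
E
```

```text
(no output)
```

View pics/c1.png

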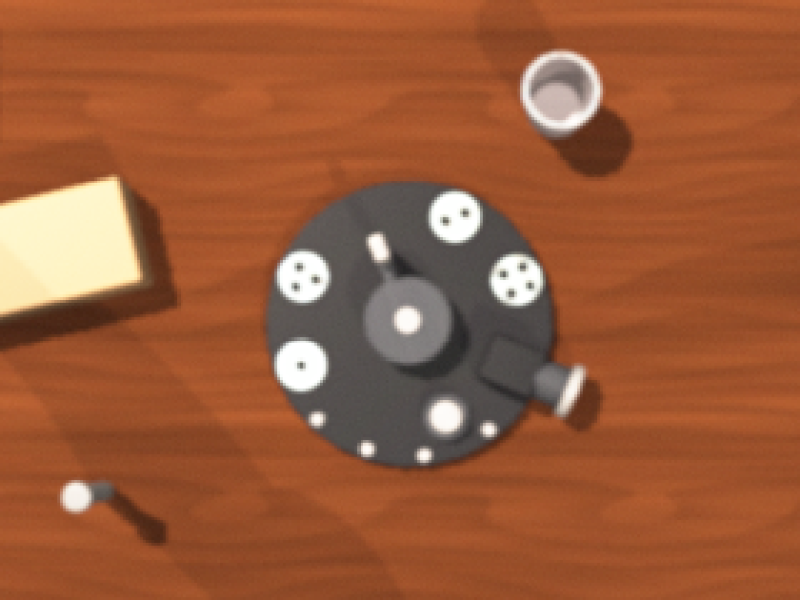

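View pics/c2.png

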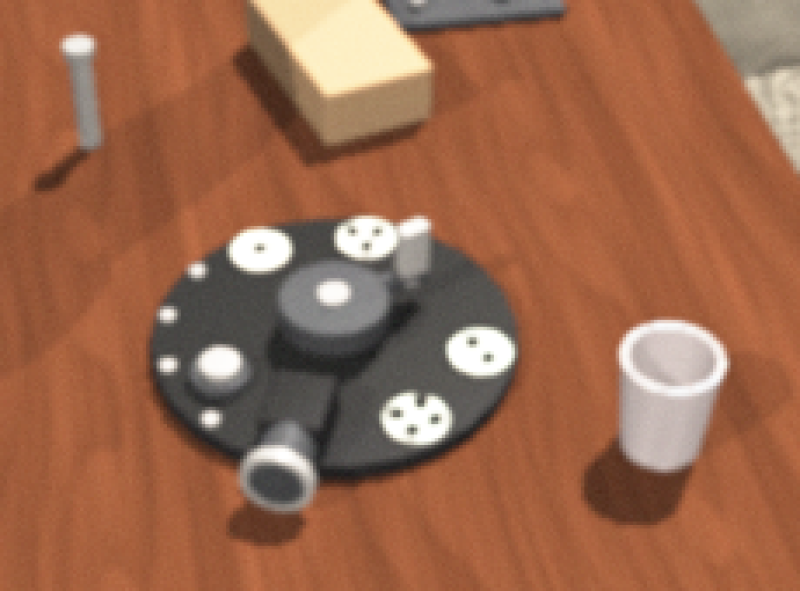

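The top view shows the tab at crop (378,245). Counterclockwise from it come three studs at (303,276), then one stud at (301,365). Clockwise come two studs at (455,217), then four at (516,279). So the target is +0.785. Next I fit the base pose using both views.

```bash
cat > h.py <<'E'
import numpy as np
from station import arm,eyes
def proj(n,P):
    c=eyes.camera_params(n); q=c["camera_from_world"]@np.append(P,1); q=c["mtx"]@q[:3]; return q[:2]/q[2]
def loc(p,r,a,z): return np.array([p[0]+r*np.cos(p[2]+a),p[1]+r*np.sin(p[2]+a),z])
E
python3 - <<'E'
from h import *
from scipy.optimize import least_squares
d=np.pi/4
T=lambda u,v:(160+u/2.857,80+v/2.857)
S=lambda u,v:(220+u/3.478,110+v/3.478)
obs=[("top",T(303,276),.12,d,.02),("top",T(301,365),.12,2*d,.02),("top",T(455,217),.12,-d,.02),("top",T(516,279),.12,-2*d,.02),
("side",S(260,249),.12,2*d,.02),("side",S(481,352),.12,-d,.02),("side",S(417,418),.12,-2*d,.02),
("top",T(445,415),.105,np.pi,None),("side",S(219,361),.105,np.pi,None)]
f=lambda p:np.concatenate([proj(n,loc(p,r,a,p[3] if z is None else z))-uv for n,uv,r,a,z in obs])
s=least_squares(f,[.6,0,.3,.04]); p=s.x
print(p.round(4),s.fun.reshape(-1,2).round(2).tolist())
t=loc(p,.075,0,.095);print("tab",t.round(4),(proj("top",t)-[160,80])*2.857,(proj("side",t)-[220,110])*3.478)
b=loc(p,.105,np.pi,p[3]);print("button",b.round(4),"reach",np.hypot(*b[:2]))
np.save("p.npy",p)
# reachability of arc, closed fingers
a0,a1=p[2]-np.radians(24),p[2]+np.radians(28)
for yo in (0,np.pi/2,-np.pi/2,np.pi):
  for a in (a0,a1):
    q=arm.inverse_kinematics([p[0]+.078*np.cos(a),p[1]+.078*np.sin(a),.07],[np.pi,0,a+yo]); print(yo,None if q is None else np.round(q,2))
print(arm.current_time_s(),arm.current_tcp_rot(),arm.current_finger_gap())
E
```

```text
[0.5722 0.0446 0.3824 0.0383] [[-0.11, -0.41], [-0.0, -0.57], [-0.09, -0.86], [0.19, -0.47], [-0.49, 0.15], [-0.66, -0.24], [-0.67, 0.06], [0.45, -0.03], [-0.4, 0.03]]
tab [0.6418 0.0725 0.095 ] [378.15780743 245.19749067] [411.00157004 225.87228809]
button [0.4748 0.0054 0.0383] reach 0.47480662680175867
0 [-0.52  0.82  0.69  1.69 -0.65  0.87 -1.16]
0 [-0.53  0.74  0.49  1.75 -0.47  0.77 -0.51]
1.5707963267948966 [-0.36  0.74  0.38  1.69 -0.36  0.78  0.15]
1.5707963267948966 [-0.33  0.69  0.15  1.74 -0.15  0.73  0.77]
-1.5707963267948966 [ 0.11  0.73 -0.42  1.67  0.38  0.83  2.64]
-1.5707963267948966 [-0.81  1.    1.13  1.76 -1.02  1.1  -1.58]
3.141592653589793 [-0.13  0.7  -0.01  1.68  0.01  0.76  1.39]
3.141592653589793 [-0.08  0.69 -0.26  1.73  0.24  0.76  1.98]
1.0 [-3.14158560e+00  7.11052408e-06  2.73478466e+00] 0.08561382142440414
```

```bash
cat >> h.py <<'E'
def pose(p,deg,r=.078,z=.07):
    a=np.radians(deg); return loc(p,r,a,z),[np.pi,0,p[2]+a+np.pi/2]
E
python3 - <<'E'
from h import *
import cv2
p=np.load("p.npy")
arm.grab()
P,o=pose(p,-30,z=.22); arm.move_to(P,o)
hit=arm.move_straight(pose(p,-30)[0],rate=.12,stop_force=6)
print("down",hit,arm.current_ee_pos(),arm.current_finger_gap(),arm.current_time_s())
if not hit:
  for d in range(-24,25,6):
    P,o=pose(p,d); hit=arm.move_straight(P,o,rate=.03,stop_force=9)
    print(d,hit,np.round(arm.current_contact_force(),1))
    if hit: break
  if not hit:
    P,o=pose(p,10); arm.move_straight(P,o,rate=.06)
    arm.move_straight(P+[0,0,.15],rate=.12)
    im=eyes.snapshot("wrist");cv2.imwrite("pics/w1.png",im[:,:,::-1])
im=eyes.snapshot("side");cv2.imwrite("pics/s1.png",cv2.resize(im[110:280,220:450],(640,473),interpolation=3)[:,:,::-1])
print(arm.current_time_s())
E
```

```text
down False [0.64987941 0.03351375 0.07076737] 2.293166409444187e-06 5.65
-24 False [ 1.3 -0.1  0.6]
-18 False [ 0.9 -0.2 -0.6]
-12 False [-0.4  0.7  0.8]
-6 False [ 0.8 -0.5 -1.2]
0 False [ 0.1  0.  -0.5]
6 False [ 0.5  0.  -0.3]
12 False [ 0.   0.9 -0.5]
18 False [-0.1  0.2 -0.5]
24 False [ 0.3 -0.2  0.6]
11.4417
```

View pics/w1.png

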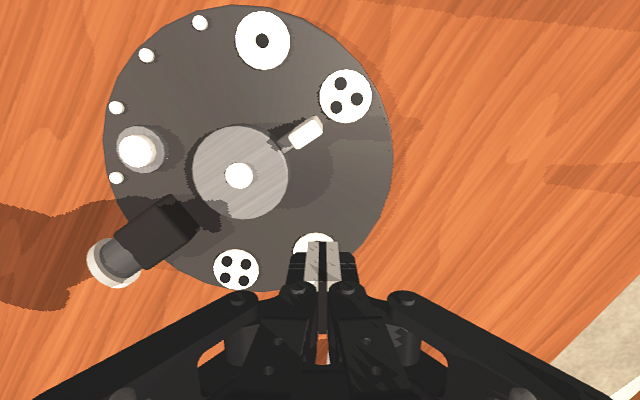

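View pics/s1.png

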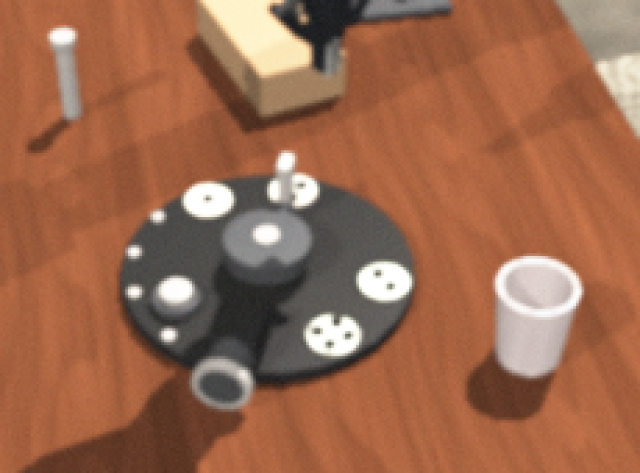

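The wrist view shows the tab top at (306,133), pointing towards the three-stud disc at (345,96). I'll check the angle numerically.

```bash
python3 - <<'E'
from h import *
from scipy.spatial.transform import Rotation as R
p=np.load("p.npy"); c=eyes.camera_params("wrist")
W=np.eye(4);W[:3,:3]=R.from_euler("xyz",arm.current_tcp_rot()).as_matrix();W[:3,3]=arm.current_ee_pos()
C=np.linalg.inv(W@c["hand_eye"])
def pw(P): q=c["mtx"]@(C@np.append(P,1))[:3]; return (q[:2]/q[2]).round(1)
for d in (30,40,45,50,60): t=loc(p,.075,np.radians(d),.095); print(d,pw(t),((proj("side",t)-[220,110])*2.783).round(1))
print("tag3",pw(loc(p,.12,np.pi/4,.02)),"btn",pw(loc(p,.105,np.pi,p[3])),"hub",pw(loc(p,0,0,.055)))
b=loc(p,.105,np.pi,.07)
for y in (0,np.pi/2,-np.pi/2,np.pi):
  q=arm.inverse_kinematics(b,[np.pi,0,p[2]+y]);print(y,q)
E
```

```text
30 [314.1 155.7] [300.1 164.4]
40 [306.9 140.6] [288.1 161.4]
45 [302.3 133.4] [281.9 160.4]
50 [297.  126.6] [275.5 159.7]
60 [284.7 114.3] [262.7 159.4]
tag3 [344.5  97.5] btn [133.6 152.7] hub [239.  175.5]
0 [-0.51186509  0.60334002  0.60893483  2.15360532 -0.64502119  0.57022137
 -0.61444557]
1.5707963267948966 [-0.28781135  0.5347458   0.25828032  2.14624126 -0.27940215  0.4915507
  0.56583174]
-1.5707963267948966 [ 0.66933554  0.84567661 -1.29534993  2.11422635  1.00001078  1.02725995
  2.3473108 ]
3.141592653589793 [-0.06183541  0.51587983 -0.06917151  2.13835608  0.07258122  0.48947666
  1.76708246]
```

```bash
python3 - <<'E'
from h import *
import cv2
p=np.load("p.npy")
o=[np.pi,0,p[2]+np.pi/2]
b=loc(p,.105,np.pi,.2); arm.move_to(b,o)
b[2]=.05; print(arm.move_straight(b,rate=.12,stop_force=8),arm.current_ee_pos())
b[2]=.022; print(arm.move_straight(b,rate=.015,stop_force=15),arm.current_ee_pos(),arm.current_contact_force())
arm.wait(.2)
print(arm.current_ee_pos(),arm.current_contact_force())
b[2]=.2; arm.move_straight(b,rate=.12)
P,q=pose(p,10,z=.22); arm.move_to(P,q)
for n in("wrist","side"):
    im=eyes.snapshot(n)
    if n=="side": im=cv2.resize(im[110:280,220:450],(640,473),interpolation=3)
    cv2.imwrite(f"pics/{n}2.png",im[:,:,::-1])
print(arm.current_time_s())
E
```

```text
False [0.47514186 0.00539845 0.05046416]
True [0.47481978 0.00535241 0.03198178] [-1.1844288  -0.07768237 13.26214057]
[0.47482551 0.00538395 0.03198186] [-1.49995397  0.80053721 13.18101273]
17.4083
```

View pics/wrist2.png

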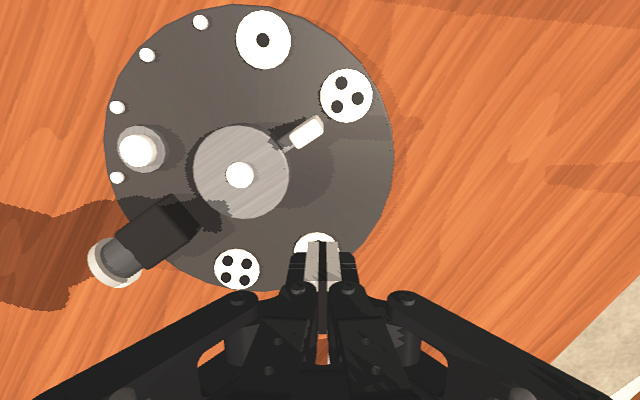

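The tab is still at (306,133), facing the three-stud disc. The button bottomed at z = 0.032, 6 mm below its top, with 13 N on the tool, and has been released. The arm is clear.

```bash
python3 -c "
from station import arm
print(arm.hand_in())"
```

```text
the job is handed in; nothing more can be done
None
```

The selector is set to the three-stud disc (tab measured within about 2° of that stop), the start button was then pressed fully down and released, the arm finished clear, and the job was handed in at about 17 s of the 48 s allowed.

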